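# Release the safety catch of the wide fittings locker and open its door

## Task

Two small steel lockers stand on the bench, a wide one and a narrow one, each with its door ajar on a sprung safety catch. Reach down into the gap behind the top of the wide locker's door, press the catch tongue down and, keeping it down, pull the door open to about sixty degrees from shut; then let go and leave the door standing open with the tongue sprung back up. Leave the narrow locker's door as it is.

Things in the scene. Friction and masses are not known exactly. Their poses are not given: they have to be found in the camera images.
- wide_tongue (a point): Press point, top of the wide locker's catch tongue: steel plate 40 mm wide, square out from the door's back across the gap (about 55 mm here), under the roof edge, 13 mm below the door's top. Point is 25 mm from the back face, 185 mm from the hinge. Moves with the door; slides down 20 mm on a spring (2.5 to 7.5 N), unhooks from the roof lip at 7 mm, best 13. x inward, y to hinge, z up.
- wide_door_hinge (a point): Point on the vertical hinge axis of the wide locker's door (locker 240 wide, 150 deep, 160 mm high, grey steel), at the door's top, 160 mm above the bench. Hinge at the left (+y) end of the front, in the plane of the door's back face. Door 240 mm long, 8 mm thick; opens towards the robot, clockwise from above. Axes turn with the door: y from free edge to hinge, x from back face inward, z up.
- wide_door (a joint): Angle of the wide locker's door, rad: 0 as it hangs ajar on its catch (0.29 from shut), growing as it opens, stop at 1.25; sixty degrees from shut reads 0.76. Goes only 0.06 further shut; hooked, it opens to about 0.03. Stiff hinge (1 N at the tongue), stays where left. Pushing the door's back near its top, from inside the gap over the tongue, opens it.
- narrow_door (a joint): Angle of the narrow locker's door, rad, 0 as it hangs ajar on its own like catch, growing as it opens. This locker is 150 mm wide, otherwise like the wide one (150 deep, 160 mm high, hinge at left); to be left alone. Which locker stands on which side varies. Small loose fittings (under 35 mm tall) lie on the rear of both roofs.

How it is judged (in metres and radians):
On the way:
1. the wide locker's catch tongue is pressed down past its release (7 mm) while its door is still ajar (z of wide_tongue in the frame of wide_door_hinge below -0.0195 m and value of joint wide_door below 0.25 rad), for 0.05 s.
At the end, for the whole second after the job is handed in: The wide locker's door stands still, 0.79 rad (45 degrees) or more from shut (joint above 0.5), its tongue is back up within 4 mm of its rest height, and the narrow locker's door is still ajar on its catch (joint below 0.1) (value of joint wide_door above 0.5 rad and velocity of joint wide_door between -0.05 and 0.05 rad/s and z of wide_tongue in the frame of wide_door_hinge above -0.017 m and value of joint narrow_door below 0.1 rad); the robot touches nothing.
It fails at once if the narrow locker's door is pulled open (value of joint narrow_door above 0.15 rad).
It also fails if it takes over 38 s, if anything falls off the work surface, if the arm or the gripper's body presses on something with over 40 N, if the wrist force passes 120 N, or if a joint passes its speed limit or range.

## Robot

A 6-joint arm with a two-finger parallel gripper is mounted at the origin on the work surface. World frame = base frame: x ahead of the robot, y to its left, z up, the work surface at z = 0. Lengths are in m, angles in degrees, forces in N, time in s.
With the tool pointing down it reaches from about 0.4 to 0.825 m from the base axis. Payload 7 kg.
Tool frame: the origin (TCP) lies on the centre line of the jaws, within the pads' length; the fingertips stand 19 mm ahead of it and the grasp point (between the pads) is the TCP; z points along the fingers, y is the line along which they close (so a half turn about z gives the same grasp; the last joint's range is limited). The gripper opens to 88 mm and grips with 3 to 60 N. Pads are 19 mm wide; open, the fingers measure 130 mm over their backs; the gripper's body (78 mm by 193 mm) begins 47 mm behind the grasp point.
Start: joints at [-52.248, 20.546, 0.682, 0, -70.136, -16.507], TCP at [0.245, -0.629, 0.246] pointing down, gripper open.
Joint ranges: [-176.03, 176.03], [-82.01, 121.73], [-58.28, 71.71], [-173.87, 95.51], [-174.79, -0.11], [-173.66, 173.66]. Speed limits (degrees/s): [136.94, 136.94, 172.46, 180, 180, 180].

## Interface

Orientations are given as [roll, pitch, yaw] about the fixed x, y, z axes, in that order (R = Rz(yaw) Ry(pitch) Rx(roll)).
In Python, from plant import get_state, capture, close_job gives the robot as it stands.
- The arm moves only by the tool apply_moves, never from a script. Its argument "targets" is a list of rows, each a list of 7 numbers: the opening, from 0 (shut) to 1 (fully open), then the shift along the tool's x, y, z normalised to -1 to 1, where 1 is 1000 mm, then the turn, a rotation vector about the tool's x, y, z normalised to -1 to 1, where 1 is 90 degrees. In form: [[claw, tx, ty, tz, ax, ay, az], ...]. A call has 1 to 20 rows; each row shifts and turns the commanded pose from where the row before left it, along the tool's axes as they then stand; what a row does not reach is not made up. A row lasts 1/12 s, in which the tool goes at most 41.7 mm and 7.16 degrees, less where a joint would pass 70% of its speed; a pose out of reach is approached as far as the arm can. A call with a number of a shift or a turn outside -1 to 1 is refused whole. A call with a gripper value outside its range is refused whole. The fingers move at their own pace and stop on an object; "newtons" is the grip in N (left out, the last holds). Time passes only in rows, so rows that do not move let the fingers close. It gives the time, the measured TCP pose, the force, the opening and the grip force at its end, in the units of the state.
- get_state(): the state, without advancing time (a new reading comes with each control period).
- capture(name): name is "scene" or "top" or "wrist"; returns a dict with "frame" (420x560x3 uint8, red, green, blue), "range_z" (420x560 float32, m along the optical axis (not along the pixel's ray), 0 where there is no reading), "camera_matrix" (3x3 intrinsics, pixels), "k1" (the pictures are not rectified: a ray, as slopes to the right and down, at radius r is drawn at 1 + k1 r^2 times it, then the intrinsics apply), "T" (4x4, takes a point from camera to world coordinates). Camera axes: x right, y down, z forward; pixel columns grow to the right and rows downward; lengths in m; the calibration is good to about 2 mm. A picture is of the moment at which its call begins.
- close_job(): hands the job in; it is judged then, once.
The state is a dict: "time_s": time; "joints": joint angles; "qd": joint speeds; "joint_torque": joint torques, N m; "tcp_pos": TCP position; "eef_rot": TCP orientation; "contact_force": force on the tool from outside, world axes, zero at the start; "moment": the same for the moment, N m; "gripper_width": finger opening in m; "gripper_force": force on a finger pad.
Only numpy, scipy, OpenCV 4.12 (cv2) and the standard library are available. Lean on these libraries where they do the work, as an engineer would, in place of code of your own. Each camera call takes 0.05 s, during which the arm holds its last target. There are 200 camera calls.

## Working session

There is one attempt and no reset: what is moved stays moved. The work goes in short steps, Python scripts to look and compute and a tool call to move; the robot and the scene stay as the last step left them, time stands still between calls to the robot, and variables do not carry over. Pictures are saved under pics/ and viewed, at most 10 in all, crops included, and the job is handed in when it is done.

Besides the shell and the picture viewer there is one more tool, called after "Request:" as a command line: name --pt "numbers of a row" for each row, then --argument value for the rest. apply_moves: Moves the arm, as the interface text tells. Scaled input: -1 to 1 covers 1000 mm each way for a shift and 90 degrees each way for a turn. Its arguments: {"type":"object","properties":{"targets":{"type":"array","items":{"type":"array","items":{"type":"number"}}},"newtons":{"type":"number"}},"required":["targets"]}

```bash
mkdir -p pics
cat > h.py <<'E'
import numpy as np, cv2
from plant import get_state, capture, close_job
def cloud(c):
    K=c["camera_matrix"];k1=c["k1"];Z=c["range_z"];h,w=Z.shape
    u,v=np.meshgrid(np.arange(w),np.arange(h))
    x=(u-K[0,2])/K[0,0];y=(v-K[1,2])/K[1,1]
    xu,yu=x.copy(),y.copy()
    for _ in range(8):
        f=1+k1*(xu**2+yu**2);xu=x/f;yu=y/f
    P=np.stack([xu*Z,yu*Z,Z],-1)@c["T"][:3,:3].T+c["T"][:3,3]
    P[Z==0]=np.nan
    return P
E
python3 - <<'E'
from h import *
print(get_state())
ims=[]
for n in("scene","top"):
    c=capture(n);np.savez(n+".npz",P=cloud(c),f=c["frame"]);ims.append(c["frame"]);print(n,c["T"],c["k1"])
for n,i in zip(("s0","t0"),ims): cv2.imwrite(f"pics/{n}.png",i[:,:,::-1])
E
```

```text
{'time_s': 0.0, 'joints': array([-5.22487425e+01,  2.05932218e+01,  6.33846404e-01, -2.00847212e-02,
       -7.01346157e+01, -1.65084431e+01]), 'qd': array([ 0.01385368, -0.10614848, -0.03924423,  0.06742501, -0.03748079,
        0.08441399]), 'joint_torque': array([-3.02228966e-05, -5.82711232e+01,  2.93046767e+01,  6.99704379e+00,
        6.85980282e-03, -1.22556180e-04]), 'tcp_pos': array([ 0.2444005 , -0.62871854,  0.24460315]), 'eef_rot': array([ 1.79904518e+02, -8.60834937e-03, -1.58764019e+02]), 'contact_force': array([ 0.47713132,  0.35458667, -0.2983646 ]), 'moment': array([-0.00596392, -0.0221176 ,  0.02458484]), 'gripper_force': 0.0, 'gripper_width': 0.08744467855226996}
scene [[ 0.97967778 -0.18232722  0.08359561  0.53932293]
 [-0.20055746 -0.89637724  0.3953284  -0.265547  ]
 [ 0.00285408 -0.40406018 -0.91472795  0.77793992]
 [ 0.          0.          0.          1.        ]] 0.025234442007060362
top [[-0.04247071 -0.97229201  0.22987928  0.34816014]
 [-0.99907317  0.03971735 -0.01659343  0.02530734]
 [ 0.00700346 -0.23037095 -0.97307768  1.22438539]
 [ 0.          0.          0.          1.        ]] -0.16959217667585894
```

View pics/s0.png

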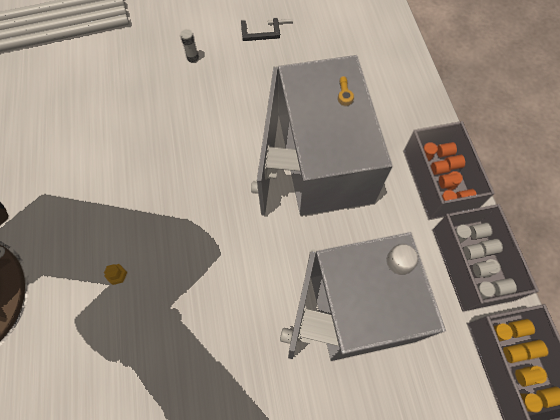

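View pics/t0.png

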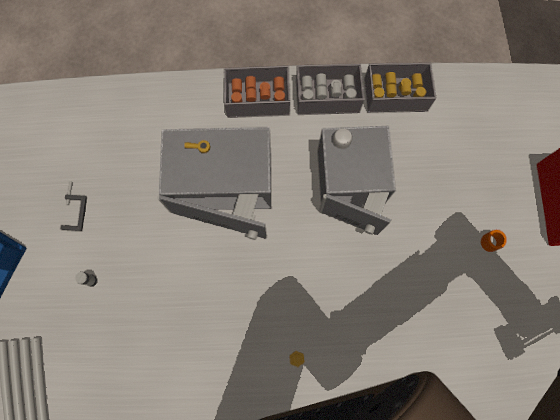

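The wide locker is on the left: in the top view its roof covers px (162–271, 130–195), the tongue is at about (246, 205) and the door's free end at about (265, 235). The narrow one is to its right, with its tongue at about (375, 203).

Run:
```python
from h import *
for n,box in(("top",(150,120,280,245)),("scene",(245,50,400,220))):
    d=np.load(n+".npz");P=d["P"];x0,y0,x1,y1=box
    Q=P[y0:y1,x0:x1]
    m=(np.abs(Q[...,2]-.16)<.006)
    k,l,st,ce=cv2.connectedComponentsWithStats(m.astype(np.uint8))
    for i in range(1,k):
        if st[i,4]<25: continue
        q=Q[l==i][:,:2].astype(np.float32)
        r=cv2.minAreaRect(q*1000);print(n,"z.16",st[i],np.round(cv2.boxPoints(r)).tolist(), np.nanmean(Q[l==i][:,2]))
    m=(np.abs(Q[...,2]-.147)<.006)
    k,l,st,ce=cv2.connectedComponentsWithStats(m.astype(np.uint8))
    for i in range(1,k):
        if st[i,4]<25: continue
        q=Q[l==i][:,:2].astype(np.float32)
        r=cv2.minAreaRect(q*1000);print(n,"z.147",st[i],np.round(cv2.boxPoints(r)).tolist(), np.nanmean(Q[l==i][:,2]))
```

```text
top z.16 [   9    7  112  101 7446] [[560.0, 38.0], [785.0, 31.0], [792.0, 273.0], [568.0, 280.0]] 0.1605300385885075
top z.147 [ 83  73  29  27 459] [[579.0, 73.0], [636.0, 55.0], [650.0, 99.0], [592.0, 117.0]] 0.14782216640866333
scene z.16 [   12     5   136   128 10341] [[559.0, 37.0], [783.0, 31.0], [790.0, 274.0], [566.0, 280.0]] 0.15923648926080705
scene z.147 [ 19  92  37  30 715] [[575.0, 76.0], [634.0, 58.0], [648.0, 105.0], [590.0, 123.0]] 0.1463046655571534
scene z.147 [ 58 118  89  18 284] [[634.0, 34.0], [783.0, 30.0], [784.0, 33.0], [634.0, 37.0]] 0.1472196207872224
```

Request:
apply_moves --pt "0 -0.03 0.027 0 0 0 0" --pt "0 -0.03 0.027 0 0 0 0" --pt "0 -0.03 0.027 0 0 0 0" --pt "0 -0.03 0.027 0 0 0 0" --pt "0 -0.03 0.027 0 0 0 0" --pt "0 -0.03 0.027 0 0 0 0" --pt "0 -0.03 0.027 0 0 0 0" --pt "0 -0.03 0.027 0 0 0 0" --pt "0 -0.03 0.027 0 0 0 0" --pt "0 -0.03 0.027 0 0 0 0" --pt "0 -0.03 0.027 0 0 0 0" --pt "0 -0.03 0.027 0 0 0 0" --pt "0 -0.03 0.027 0 0 0 0" --pt "0 -0.03 0.027 0 0 0 0" --pt "0 -0.03 0.027 0 0 0 0" --pt "0 -0.03 0.027 0 0 0 0" --pt "0 -0.03 0.027 0 0 0 0" --pt "0 -0.03 0.027 0 0 0 0" --pt "0 -0.03 0.027 0 0 0 0" --pt "0 -0.03 0.027 0 0 0 0"

```text
time_s: 1.77
tcp_pos: [0.6084, 0.0936, 0.2453]
eef_rot: [180.0, -0.0, -158.7]
contact_force: [0.8, -0.3, 0.3]
gripper_width: 0.0006
gripper_force: 0.0
```

Request:
apply_moves --pt "0 0 0 0 0 0 -0.078" --pt "0 0 0 0 0 0 -0.078" --pt "0 0 0 0 0 0 -0.078" --pt "0 0 0 0 0 0 -0.078" --pt "0 0 0 0 0 0 -0.078" --pt "0 0 0 0 0 0 -0.078" --pt "0 0 0 0 0 0 -0.078" --pt "0 0 0 0 0 0 -0.078" --pt "0 0 0 0 0 0 -0.078" --pt "0 0 0 0 0 0 -0.078" --pt "0 0 0 0 0 0 -0.078" --pt "0 0 0 0 0 0 -0.078" --pt "0 0 0 0 0 0 -0.078" --pt "0 0 0 0 0 0 -0.078" --pt "0 0 0 0 0 0 -0.078" --pt "0 0 0 0 0 0 -0.078" --pt "0 0 0 0 0 0 -0.078" --pt "0 0 0 0 0 0 -0.078" --pt "0 0 0 0 0 0 -0.078" --pt "0 0 0 0 0 0 -0.078"

```text
time_s: 3.43
tcp_pos: [0.6078, 0.0915, 0.2451]
eef_rot: [180.0, 0.0, -18.0]
contact_force: [0.0, 0.5, -0.3]
gripper_width: 0.0004
gripper_force: 0.0
```

Run:
```python
from h import *
s=get_state();print(s["time_s"],s["tcp_pos"],s["eef_rot"],s["joints"],s["contact_force"],s["gripper_width"])
c=capture("wrist");P=cloud(c);np.savez("w.npz",P=P,f=c["frame"]);cv2.imwrite("pics/w1.png",c["frame"][:,:,::-1])
m=(np.abs(P[...,2]-.147)<.004)
k,l,st,ce=cv2.connectedComponentsWithStats(m.astype(np.uint8))
for i in range(1,k):
    if st[i,4]<300: continue
    q=P[l==i][:,:2].astype(np.float32)
    print(st[i],np.round(cv2.boxPoints(cv2.minAreaRect(q*1000))).tolist(),P[l==i].mean(0))
```

```text
3.4333 [0.60784592 0.091537   0.24509476] [ 1.79972581e+02  4.28699124e-02 -1.80135188e+01] [ 2.67385201e+01  1.49689021e+01 -7.31748216e+00 -1.15710555e-02
 -6.77633645e+01  4.52523549e+01] [ 0.02345423  0.46599766 -0.27411877] 0.00043214370224361597
[463   0  31 140 987] [[618.0, -86.0], [721.0, -86.0], [721.0, -77.0], [618.0, -77.0]] [ 0.66732347 -0.08350193  0.14731636]
[  72  180  271   71 3843] [[568.0, 49.0], [622.0, 33.0], [690.0, 252.0], [635.0, 268.0]] [0.60806479 0.10706775 0.14722131]
```

View pics/w1.png

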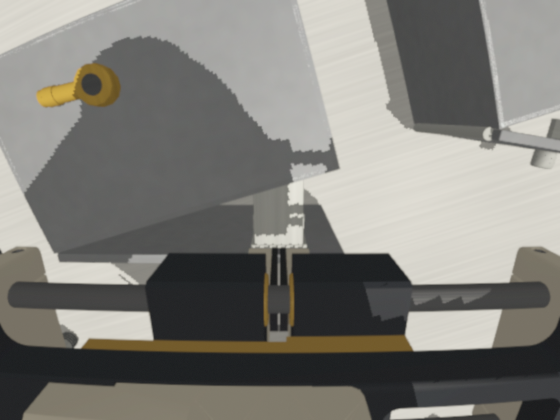

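The wrist view shows the closed fingers (centre px 279) lined up with the tongue (px 252–303). Next I lower them into the gap.

Request:
apply_moves --pt "0 0 0 0.02 0 0 0" --pt "0 0 0 0.02 0 0 0" --pt "0 0 0 0.015 0 0 0" --pt "0 0 0 0.01 0 0 0" --pt "0 0 0 0.005 0 0 0" --pt "0 0 0 0 0 0 0" --pt "0 0 0 0 0 0 0"

```text
time_s: 4.07
tcp_pos: [0.6085, 0.0916, 0.176]
eef_rot: [180.0, -0.0, -18.4]
contact_force: [-0.2, 0.1, 1.5]
gripper_width: 0.0004
gripper_force: 0.0
```

Request:
apply_moves --pt "0 0 0 0.004 0 0 0" --pt "0 0 0 0.004 0 0 0" --pt "0 0 0 0.004 0 0 0" --pt "0 0 0 0.004 0 0 0" --pt "0 0 0 0.004 0 0 0" --pt "0 0 0 0.002 0 0 0" --pt "0 0 0 0 0 0 0" --pt "0 0 0 0 0 0 0"

```text
time_s: 4.73
tcp_pos: [0.6086, 0.0918, 0.154]
eef_rot: [-180.0, -0.0, -18.3]
contact_force: [0.6, 0.9, 4.9]
gripper_width: 0.0007
gripper_force: 2.6
```

Request:
apply_moves --pt "0 -0.0097 0.001 0 0 0 0.0333" --pt "0 -0.0097 0.001 0 0 0 0.0333" --pt "0 -0.0097 0.001 0 0 0 0.0333" --pt "0 -0.0097 0.001 0 0 0 0.0333" --pt "0 -0.0097 0.001 0 0 0 0.0333" --pt "0 0 0 0 0 0 0"

```text
time_s: 5.23
tcp_pos: [0.5608, 0.1071, 0.1541]
eef_rot: [180.0, 0.0, -33.5]
contact_force: [-1.9, -2.1, 5.9]
gripper_width: 0.0008
gripper_force: 2.6
```

Run:
```python
from h import *
s=get_state();print(s["time_s"],s["tcp_pos"],s["eef_rot"],s["contact_force"],s["moment"])
a,b=capture("top")["frame"],capture("scene")["frame"]
f=np.hstack([cv2.resize(a[110:260,140:300],(400,375)),cv2.resize(b[40:230,230:410],(400,375))])
cv2.imwrite("pics/a1.png",f[:,:,::-1])
```

```text
5.2333 [0.56081625 0.1071376  0.15412099] [ 1.79998424e+02  7.74022866e-04 -3.35062843e+01] [-1.93010624 -2.09594651  5.93930848] [-0.5974465   0.73089205 -0.03519776]
```

View pics/a1.png

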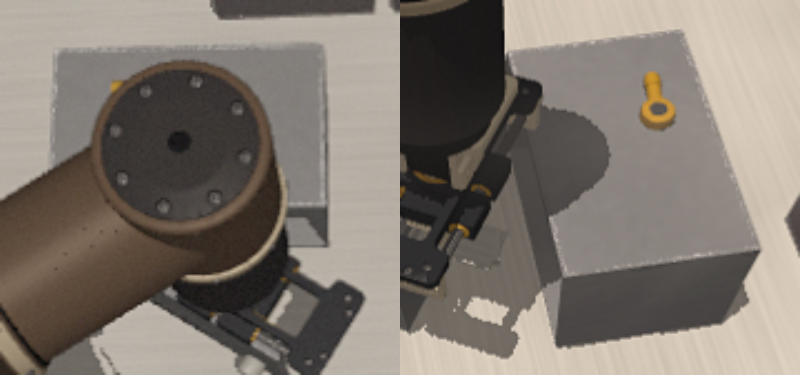

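The top view shows the door's free end moving with the gripper and the tongue still held down, with no large side force. I'll carry on along the arc.

Request:
apply_moves --pt "0 -0.0097 0.001 0 0 0 0.0333" --pt "0 -0.0097 0.001 0 0 0 0.0333" --pt "0 -0.0097 0.001 0 0 0 0.0333" --pt "0 -0.0097 0.001 0 0 0 0.0333" --pt "0 -0.0097 0.001 0 0 0 0.0333" --pt "0 -0.0097 0.001 0 0 0 0.0333" --pt "0 -0.0097 0.001 0 0 0 0.0333" --pt "0 -0.0097 0.001 0 0 0 0.0333" --pt "0 -0.0097 0.001 0 0 0 0.0333" --pt "0 -0.0097 0.001 0 0 0 0.0333" --pt "0 -0.006 0.001 0 0 0 0.02" --pt "0 0 0 0 0 0 0" --pt "0 0 0 0 0 0 0"

```text
time_s: 6.42
tcp_pos: [0.4843, 0.1746, 0.1535]
eef_rot: [179.9, -0.0, -65.1]
contact_force: [-3.1, -1.6, 6.1]
gripper_width: 0.0005
gripper_force: 2.7
```

Run:
```python
from h import *
s=get_state();print(s["time_s"],s["tcp_pos"],s["eef_rot"],s["contact_force"],s["joints"])
a,b=capture("top")["frame"],capture("scene")["frame"]
f=np.hstack([cv2.resize(a[110:310,120:300],(360,400)),cv2.resize(b[40:260,190:410],(400,400))])
cv2.imwrite("pics/a2.png",f[:,:,::-1])
```

```text
6.4167 [0.48434791 0.17460125 0.15347388] [ 1.79870358e+02 -2.02575162e-02 -6.51014990e+01] [-3.12017559 -1.63741017  6.10196464] [ 4.16817696e+01  1.03199508e+01 -2.65396779e+01 -2.25086574e-02
 -5.32703430e+01 -1.67698099e+01]
```

View pics/a2.png

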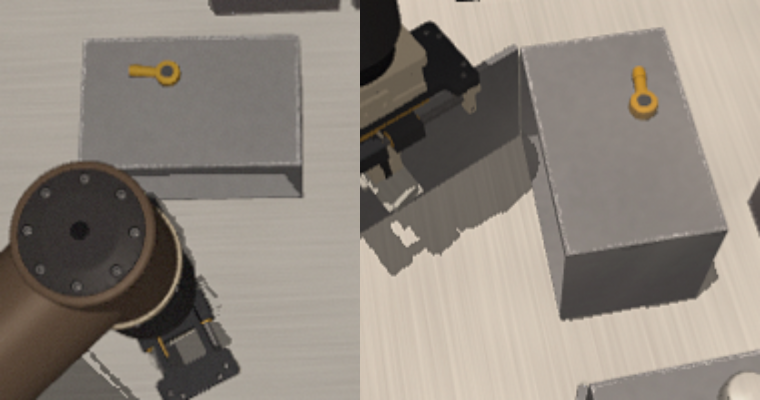

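The door now stands at roughly 60°. I'll ease off its back face and lift straight out.

Request:
apply_moves --pt "0 0.002 0 -0.004 0 0 0" --pt "0 0.002 0 -0.006 0 0 0" --pt "0 0 0 -0.01 0 0 0" --pt "0 0 0 -0.015 0 0 0" --pt "0 0 0 -0.02 0 0 0" --pt "0 0 0 -0.03 0 0 0" --pt "0 0 0 -0.03 0 0 0" --pt "0 0 0 -0.03 0 0 0" --pt "0 0.03 0 0 0 0 0" --pt "0 0.04 0 0 0 0 0" --pt "0 0.04 0 0 0 0 0" --pt "0 0.04 0 0 0 0 0" --pt "0 0 0 0 0 0 0" --pt "0 0 0 0 0 0 0"

```text
time_s: 7.68
tcp_pos: [0.5509, 0.0332, 0.2988]
eef_rot: [180.0, -0.0, -65.3]
contact_force: [0.2, 0.3, -0.4]
gripper_width: 0.0002
gripper_force: 0.0
```

Run:
```python
from h import *
s=get_state();print(s["time_s"],s["tcp_pos"],s["contact_force"])
c=capture("scene");P=cloud(c);a=capture("top");b=c["frame"]
Pt=cloud(a)
cv2.imwrite("pics/a3.png",np.hstack([cv2.resize(a["frame"][110:310,120:420],(400,266)),cv2.resize(b[20:380,150:460],(310,360))[:266]])[:,:,::-1])
for n,p in(("s",P),("t",Pt)):
  g=p[(p[...,0]>.42)&(p[...,0]<.635)&(p[...,1]>.04)&(p[...,1]<.27)]
  for lo,hi in((.125,.135),(.135,.143),(.143,.151),(.155,.166)):
    q=g[(g[:,2]>lo)&(g[:,2]<hi)];print(n,lo,len(q),q.mean(0) if len(q) else 0)
    if len(q)>20: print(np.round(cv2.boxPoints(cv2.minAreaRect(q[:,:2].astype(np.float32)*1000))).tolist())
```

```text
7.6833 [0.55086033 0.03324326 0.29875898] [ 0.15729506  0.26365049 -0.39471558]
s 0.125 2 [0.45796583 0.18111574 0.13105356]
s 0.135 6 [0.4684495  0.16813889 0.14033437]
s 0.143 375 [0.48545181 0.16414422 0.14635431]
[[443.0, 148.0], [628.0, 47.0], [656.0, 99.0], [471.0, 200.0]]
s 0.155 46 [0.60730331 0.0823402  0.15828472]
[[492.0, 123.0], [634.0, 40.0], [670.0, 101.0], [527.0, 183.0]]
t 0.125 24 [0.48786702 0.2001697  0.12930741]
[[425.0, 173.0], [427.0, 167.0], [548.0, 223.0], [546.0, 229.0]]
t 0.135 24 [0.47976958 0.17932622 0.13985769]
[[426.0, 175.0], [454.0, 111.0], [565.0, 160.0], [537.0, 224.0]]
t 0.143 586 [0.48823407 0.16502769 0.14726263]
[[425.0, 176.0], [456.0, 106.0], [572.0, 156.0], [542.0, 227.0]]
t 0.155 274 [0.48333208 0.19403031 0.1597508 ]
[[423.0, 177.0], [459.0, 104.0], [572.0, 160.0], [535.0, 233.0]]
```

View pics/a3.png

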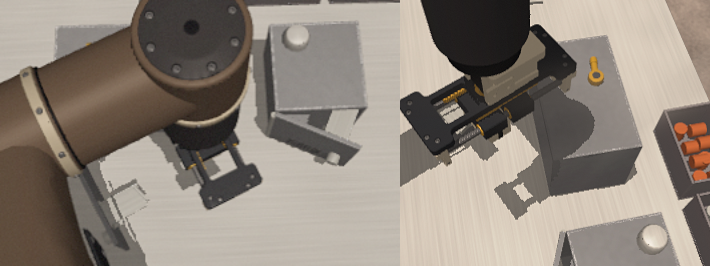

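The tongue is back up at z ≈ 0.147 and the door stands at about 60° from shut. The narrow door is still ajar and the robot is clear of everything.

```bash
python3 -c "
from plant import *
print(close_job())"
```

```text
the job is handed in; nothing more can be done
None
```

The wide locker's door stands open at about 60° from shut with its tongue sprung back up, the narrow door is still ajar on its catch, and I've handed the job in at about 8 s; the hand-in returned no verdict.

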